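# Pack a toy house behind the sliding stop

## Robot

A 6-joint arm with a two-finger parallel gripper is mounted at the origin on a cart in front of the work surface, level with it; the furniture and walls round the work are solid. World frame = base frame: x ahead of the robot, y to its left, z up, the work surface at z = 0. Lengths are in m, angles in rad, forces in N, time in s.
With the tool pointing down it reaches from about 0.35 to 0.975 m from the base axis. Payload 17.4 kg.
Tool frame: the origin (TCP) lies at the very end of the fingers, on their centre line; the grasp point (between the pads) lies 19 mm behind it; z points along the fingers, y is the direction in which the jaws open and shut (so a half turn about z gives the same grasp; the last joint's range is limited). The gripper opens to 85 mm and grips with 20 to 120 N. Pads are 22 mm wide; open, the fingers measure 114 mm over their backs; the gripper's body (76 mm by 85 mm) begins 54 mm behind the grasp point. The pads swing forward as they close: fully open they stand 13 mm farther back than shut.
Start: joints at [-1.31, 0.116, 1.442, -0, 1.584, -0.038], TCP at [0.199, -0.645, 0.231] pointing down, gripper open.
Joint ranges: [-2.83, 2.83], [-0.83, 2.19], [0.07, 2.5], [-1.14, 4.28], [0.01, 3], [-2.97, 2.97]. Speed limits (rad/s): [1.89, 1.89, 2.22, 3.14, 3.14, 3.14].

## Interface

Orientations are given as a unit quaternion [x, y, z, w].
In Python, from rig import * gives the robot as it stands.
- The arm moves only by the shell command python3 -m handwheel 'ROWS' [FORCE]. ROWS is JSON, one flat list of numbers, 7 for each row, row after row: the closure, from 0 (fully open) to 1 (shut), then the shift along the tool's x, y, z in m, then the turn, a rotation vector about the tool's x, y, z in degrees. In form: [grip, dx, dy, dz, wx, wy, wz, grip, dx, dy, dz, wx, wy, wz, ...]. A call has 1 to 8 rows; each row shifts and turns the commanded pose from where the row before left it, along the tool's axes as they then stand; what a row does not reach is not made up. A row lasts 1/10 s, in which the tool goes at most 50 mm and 8.59 degrees, less where a joint would pass 70% of its speed; a pose out of reach is approached as far as the arm can. A call is refused whole if a number of a shift passes 0.05 or a number of a turn 8.59, either way. A call with a gripper value outside its range is refused whole. The fingers move at their own pace and stop on an object; FORCE is the grip in N (left out, the last holds). Time passes only in rows, so rows that do not move let the fingers close. It gives the time, the measured TCP pose, the force and the opening at its end, in the units of the state.
- observe(): the state, without advancing time (a new reading comes with each control period).
- get_image(name): name is "scene" or "side" or "wrist"; returns a dict with "image" (384x512x3 uint8, red, green, blue), "depth" (384x512 float32, m along the optical axis (not along the pixel's ray), 0 where there is no reading), "fovy" (degrees; the focal length in pixels is half the picture's height over the tangent of half this angle, whatever the lens; pixels are square), "cx", "cy" (the principal point, pixels), "extrinsics" (4x4, takes a point from camera to world coordinates); the wrist camera has in their place "tool_from_camera" (4x4, takes a point from camera to tool coordinates, whose origin is the TCP and whose axes are the flange's). Camera axes: x right, y down, z forward; pixel columns grow to the right and rows downward; lengths in m; the calibration is good to about 2 mm. A picture is of the moment at which its call begins: read the wrist's pose just before it.
- job_done(): hands the job in, once; it reports no verdict.
The state is a dict: "t": time; "joint_pos": joint angles; "joint_vel": joint speeds; "effort": joint torques, N m; "ee_pos": TCP position; "tcp_rot": TCP orientation; "wrist_force": force on the tool from outside, world axes, zero at the start; "moment": the same for the moment, N m; "grip_width": opening from 0.0 (shut) to 1.0 (fully open).
Only numpy, scipy, OpenCV 4.12 (cv2) and the standard library are available. Lean on these libraries where they do the work, as an engineer would, in place of code of your own. Each camera call takes 0.05 s, during which the arm holds its last target.

## Task

The small raw-wood town house standing loose on the table has a twin already standing at the end wall of the wooden packing rack. Set the loose one down upright (do not drop it) in the rack between its twin and the sliding stop, squarely turned like the twin, then push the stop up snug so that both houses stand packed against the end wall, and let go.

Things in the scene. Friction and masses are not known exactly. Their poses are not given: they have to be found in the camera images.
- town_house_centre (a point): Centre (half-way up) of the loose town house to pack: raw pale wood, steep pitched roof with a chimney, 109 mm high, 0.06 kg; z up, ridge along x. 41 (x) x 37 (y) mm at the foot, 47 x 43 at the eaves (71 mm up); gable ends upright to 105 mm up. Grip the gable ends along x, about 10 to 20 mm above the centre (a deep gripper hits the roof lower down). It stands among a round tower, a bigger oiled house and a jar.
- row_house_centre (a point): Centre (half-way up) of the twin house, same shape and size, loose, already standing on the rack's board about 1 to 4 mm from the end wall; its axes are nearly those of the rack.
- rack: Wooden packing rack fixed to the table: board 90 (x) x 260 (y) mm, upper face 10 mm above the table; origin at the centre of its underside; the row runs along y. End wall at the -y end, inner face at y = -115 mm, 85 mm above the board. Lips 8 mm high on both long sides leave 72 mm clear in x. From the wall: twin, loose house, stop. The houses' x axis lies along rack x, either way round.
- stop (a joint): Sliding stop in the rack, in m: 0 is fully back, growing toward the end wall (along rack -y, limit 0.10); starts at 0 to 0.02. Its flat upright face (66 mm wide, 20 mm above the board) is at rack y = +40 mm minus the joint value. With both houses packed tight it reads about 0.072. About 2 N of friction; it stays where it is left.
- stop_grip (a point): Grip point of the sliding stop, 67 mm above the table, in the upright wooden grip at its tail: 18 (rack x) x 36 (rack y) mm, top 87 mm above the table. It lies 60 mm behind (rack +y of) the stop's face. Pinch it from above across rack x, or push its +y side. A flat foot bar, 30 mm wide, top 24 mm above the table, joins it to the face.
Not all that is in view belongs to the job. What is shaped like the part that bears row_house_centre but red or turquoise is not meant.

How it is judged:
At the end, for the whole second after the job is handed in: Both houses stand at rest on the rack's board, upright within 10 degrees and square to the rack within 11, within 12 mm of their packed places (the twin at the wall, the other beside it), and the stop is pushed up to leave at most about 12 mm of slack in all (joint above 0.060) (y of town_house_centre in the frame of rack between -0.063 and -0.036 m and y of row_house_centre in the frame of rack between -0.105 and -0.081 m and x of town_house_centre in the frame of rack between -0.02 and 0.02 m and height (world z) of town_house_centre between 0.056 and 0.073 m and angle between each of town_house_centre, row_house_centre's own z axis and vertical below 0.17 rad and angle between the x axis of each of town_house_centre, row_house_centre and the x axis of rack, either way round below 0.2 rad and x of row_house_centre in the frame of rack between -0.02 and 0.02 m and height (world z) of row_house_centre between 0.056 and 0.073 m and value of joint stop above 0.06 m and linear speed of each of town_house, row_house below 0.02 m/s and velocity of joint stop below 0.01 m/s); the robot touches nothing.
It fails at once if the town house is dropped: it falls freely more than about 40 mm above its standing height in the rack (height (world z) of town_house_centre above 0.105 m and contact force between town_house and anything else below 0.001 N).
It also fails if it takes over 48 s, if anything falls off the work surface, if the arm or the gripper's body presses on something with over 40 N, if the wrist force passes 120 N, or if a joint passes its speed limit or range.

## Working session

There is one attempt and no reset: what is moved stays moved. The work goes in short steps, Python scripts to look and compute and a shell command to move; the robot and the scene stay as the last step left them, time stands still between calls to the robot, and variables do not carry over. Pictures are saved under pics/ and viewed, and the job is handed in when it is done.

```bash
ls; mkdir -p pics
python3 - <<'E'
from rig import *
import cv2,numpy as np
s=observe();print({k:np.round(v,3).tolist() for k,v in s.items()})
for n in("scene","side","wrist"):
    d=get_image(n);cv2.imwrite(f"pics/{n}0.png",d["image"][:,:,::-1]);np.savez(f"{n}0.npz",**d)
    print(n,d["fovy"],d["cx"],d["cy"],np.round(d.get("extrinsics",d.get("tool_from_camera")),3).tolist())
E
```

```text
pics
{'t': 0.0, 'joint_pos': [-1.31, 0.117, 1.442, 0.0, 1.584, -0.038], 'joint_vel': [-0.003, -0.001, -0.001, -0.001, 0.001, 0.0], 'effort': [0.003, -73.198, -63.249, 0.0, 0.007, 0.0], 'ee_pos': [0.199, -0.645, 0.231], 'tcp_rot': [0.989, 0.149, -0.0, -0.001], 'wrist_force': [0.072, 0.947, 0.458], 'moment': [0.007, -0.03, 0.039], 'grip_width': 1.001}
scene 42.59778039297176 256.3683130274488 186.56926273324328 [[0.65, -0.376, 0.66, -0.598], [-0.76, -0.299, 0.578, -1.028], [-0.02, -0.877, -0.48, 0.895], [0.0, 0.0, 0.0, 1.0]]
side 48.08448986441235 255.82138529983052 195.1914927994797 [[-0.836, -0.194, 0.514, -0.137], [-0.548, 0.335, -0.766, 1.012], [-0.024, -0.922, -0.386, 0.588], [0.0, 0.0, 0.0, 1.0]]
wrist 58.88883146772926 254.63316740454016 186.6440932110137 [[0.0, -0.949, -0.316, 0.081], [1.0, 0.0, 0.0, 0.001], [0.0, -0.316, 0.949, -0.141], [0.0, 0.0, 0.0, 1.0]]
```

View pics/scene0.png

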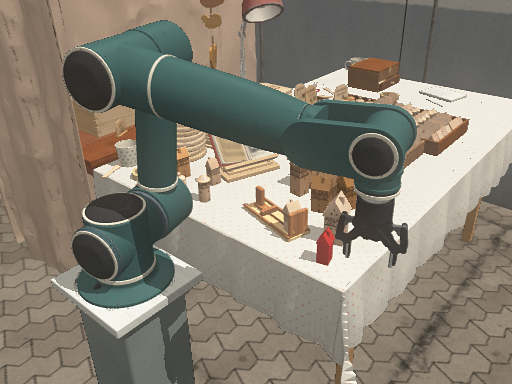

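View pics/side0.png

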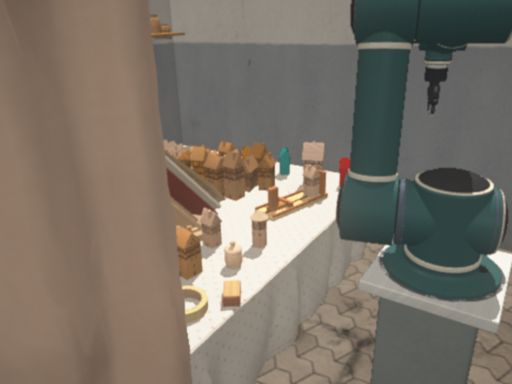

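View pics/wrist0.png

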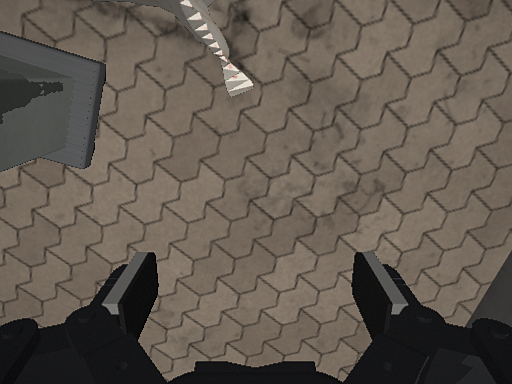

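The loose house could be any of these:
- Pale house at scene (213,170), side (210,228), standing by the round tower, jar and oiled house. This is my choice.
- Pale house in the rack at scene (293,215), side (312,182). This is the twin.
- Bigger pale house at scene (338,207), side (313,155).
- Oiled house at side (187,250).
- Red house at scene (325,245).
- Turquoise house at side (285,160).

Next I check the choice in a close crop and measure it.

```bash
cat > h.py <<'E'
import numpy as np,cv2
def cloud(d,E=None):
    h,w=d["depth"].shape; f=h/2/np.tan(np.radians(float(d["fovy"]))/2)
    v,u=np.mgrid[:h,:w]; z=d["depth"]
    p=np.stack([(u-d["cx"])/f*z,(v-d["cy"])/f*z,z],-1)
    E=d["extrinsics"] if E is None else E
    q=p@E[:3,:3].T+E[:3,3]; q[z<=0]=np.nan
    return q
def wristE(s,d):
    from scipy.spatial.transform import Rotation as R
    T=np.eye(4);T[:3,:3]=R.from_quat(s["tcp_rot"]).as_matrix();T[:3,3]=s["ee_pos"]
    return T@d["tool_from_camera"]
E
python3 - <<'E'
from h import *
S=np.load("scene0.npz");D=np.load("side0.npz")
a=cv2.resize(S["image"][140:280,150:370],None,fx=3.6,fy=3.6,interpolation=3)
cv2.imwrite("pics/c1.png",a[:,:,::-1])
b=cv2.resize(D["image"][130:310,165:365],None,fx=3.3,fy=3.3,interpolation=3)
cv2.imwrite("pics/c2.png",b[:,:,::-1])
cs,cd=cloud(S),cloud(D)
for n,c,px in(("scene",cs,[(213,170),(293,215),(204,187),(262,195),(325,245),(270,217)]),("side",cd,[(210,228),(312,182),(259,228),(233,255),(187,250),(273,198),(323,180)])):
    for u,v in px: print(n,u,v,np.round(c[v,u],3))
E
```

```text
scene 213 170 [0.546 0.189 0.061]
scene 293 215 [ 0.441 -0.265  0.09 ]
scene 204 187 [0.434 0.122 0.059]
scene 262 195 [ 0.513 -0.08   0.063]
scene 325 245 [ 0.395 -0.414  0.07 ]
scene 270 217 [ 0.488 -0.135  0.008]
side 210 228 [0.541 0.226 0.064]
side 312 182 [ 0.458 -0.216  0.064]
side 259 228 [0.432 0.152 0.06 ]
side 233 255 [0.426 0.281 0.044]
side 187 250 [0.499 0.363 0.077]
side 273 198 [ 0.512 -0.052  0.055]
side 323 180 [ 0.435 -0.253  0.064]
```

View pics/c1.png

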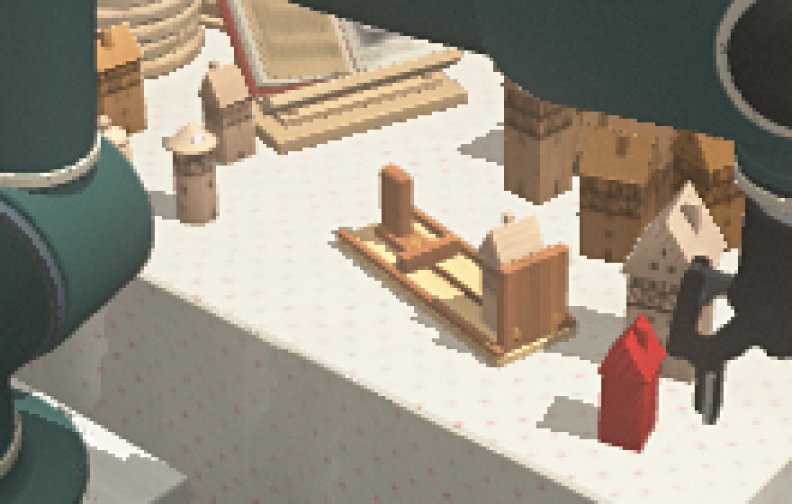

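View pics/c2.png

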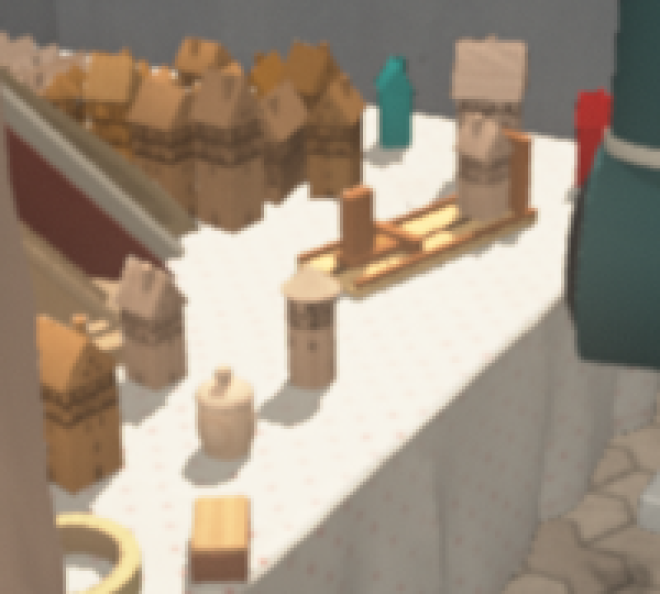

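The crops confirm the choice. The loose pale house at scene (213,170) stands beside the tower, near the jar and the oiled house. The twin stands at the rack's wall at scene (293,215). I move the wrist camera over the rack.

```bash
python3 -m handwheel '[0,0.01,-0.01,-0.03,0,0,0, 0,0.03,-0.025,-0.02,0,0,0, 0,0.035,-0.03,-0.015,0,0,0, 0,0.035,-0.03,-0.015,0,0,0, 0,0.035,-0.03,-0.015,0,0,0, 0,0.035,-0.03,-0.015,0,0,0, 0,0.035,-0.03,-0.015,0,0,0, 0,0.035,-0.03,-0.015,0,0,0]' 40
python3 -m handwheel '[0,0.035,-0.03,0,0,0,0, 0,0.035,-0.03,0,0,0,0, 0,0.03,-0.025,0,0,0,0, 0,0,0,0,0,0,0]'
cat > look.py <<'E'
import sys
from rig import *
from h import *
n=sys.argv[1]
s=observe();d=get_image("wrist");E=wristE(s,d)
print(s["t"],np.round(s["ee_pos"],4),np.round(s["tcp_rot"],3),np.round(s["wrist_force"],1),s["grip_width"])
np.savez(f"{n}.npz",**d,E=E)
cv2.imwrite(f"pics/{n}.png",d["image"][:,:,::-1])
E
python3 look.py w1
```

```text
t: 0.95
ee_pos: [0.3748, -0.3643, 0.3719]
tcp_rot: [0.989, 0.149, 0.0, 0.0]
wrist_force: [1.8, -0.1, 0.1]
grip_width: 1.002
t: 1.35
ee_pos: [0.4466, -0.2521, 0.3713]
tcp_rot: [0.989, 0.151, 0.0, -0.0]
wrist_force: [-0.3, 0.3, 0.3]
grip_width: 1.0
1.35 [ 0.4466 -0.2521  0.3713] [ 0.989  0.151  0.    -0.   ] [-0.3  0.3  0.3] 1.000478019354454
```

View pics/w1.png

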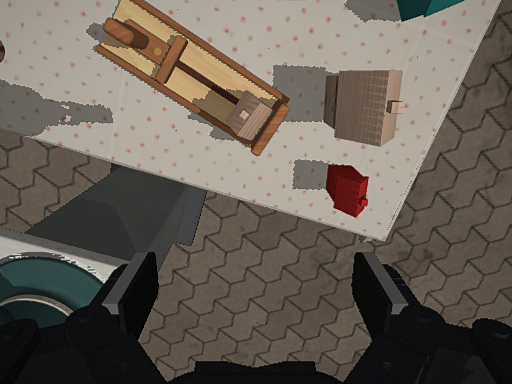

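The whole rack is in view: board from (120,5) to (265,150), end wall at (270,125), twin at (248,117), stop face at (170,60), grip at (125,33). Now I fit its pose.

```bash
cat > fit.py <<'E'
from h import *
import sys
def rackfit(n):
    d=np.load(n); q=cloud(d,d["E"] if "E" in d else d["extrinsics"]).reshape(-1,3)
    q=q[np.isfinite(q).all(1)]
    c0=np.array([.475,-.165])
    m=(np.linalg.norm(q[:,:2]-c0,axis=1)<.16)
    t=q[m&(abs(q[:,2])<.004)]
    print("table z",np.median(q[m&(abs(q[:,2])<.006),2]))
    r=q[m&(q[:,2]>.0065)&(q[:,2]<.13)]
    return q,r
def rect(pts): 
    (c,sz,a)=cv2.minAreaRect(pts[:,:2].astype(np.float32)*1000); return np.array(c)/1000,sz,a
if __name__=="__main__":
    q,r=rackfit(sys.argv[1])
    b=r[r[:,2]<.022]
    # largest connected via raster
    print("n",len(b)); print(rect(b))
    # robust: direction grid, percentile extents
    best=None
    for a in np.radians(np.arange(60,80,.25)):
        ey=np.array([np.cos(a),np.sin(a)]);ex=np.array([ey[1],-ey[0]])
        x,y=b[:,:2]@ex,b[:,:2]@ey
        lo,hi=np.percentile(x,[1,99]);
        if best is None or hi-lo<best[0]: best=(hi-lo,a,lo,hi,*np.percentile(y,[.3,99.7]))
    w,a,lo,hi,yl,yh=best
    print("width",w,"len",yh-yl,"ang y",np.degrees(a))
    ey=np.array([np.cos(a),np.sin(a)]);ex=np.array([ey[1],-ey[0]])
    c=ex*(lo+hi)/2+ey*(yl+yh)/2;print("centre",c)
    L=np.c_[(r[:,:2]-c)@ex,(r[:,:2]-c)@ey,r[:,2]]
    for z0,z1 in((.03,.06),(.06,.083),(.083,.1),(.1,.13)):
        k=L[(L[:,2]>z0)&(L[:,2]<z1)]
        for nm,kk in(("stop",k[k[:,1]>.05]),("house+wall",k[k[:,1]<0])):
            if len(kk)>5: print(z0,z1,nm,len(kk),np.round(np.percentile(kk,[2,98],axis=0),4).tolist())
    np.save("rackL.npy",L)
E
python3 fit.py w1.npz
```

```text
table z -0.001013542917261967
n 8936
(array([ 0.49743381, -0.14853458]), (259.49041748046875, 90.20719909667969), 74.67910766601562)
width 0.0880975391120502 len 0.25207363815259937 ang y 75.0
centre [ 0.49819838 -0.14647549]
0.03 0.06 stop 150 [[-0.0069, 0.0677, 0.0307], [0.0095, 0.0973, 0.0591]]
0.03 0.06 house+wall 52 [[-0.0336, -0.1256, 0.0302], [0.0352, -0.1168, 0.0597]]
0.06 0.083 stop 193 [[-0.0084, 0.0677, 0.0609], [0.0095, 0.0988, 0.0829]]
0.06 0.083 house+wall 203 [[-0.0306, -0.1191, 0.0611], [0.0347, -0.0713, 0.0829]]
0.083 0.1 stop 430 [[-0.0071, 0.0696, 0.0832], [0.0082, 0.1016, 0.0871]]
0.083 0.1 house+wall 1283 [[-0.0327, -0.1293, 0.0837], [0.0324, -0.0744, 0.0992]]
0.1 0.13 house+wall 627 [[-0.0224, -0.1022, 0.1003], [0.0227, -0.0828, 0.1182]]
```

```bash
python3 -m handwheel '[0,0.02,-0.03,0,0,0,0, 0,0.024,-0.035,0,0,0,0, 0,0.024,-0.035,0,0,0,0, 0,0.024,-0.035,0,0,0,0, 0,0.024,-0.035,0,0,0,0, 0,0.024,-0.035,0,0,0,0, 0,0.024,-0.035,0,0,0,0, 0,0.024,-0.035,0,0,0,0]'
python3 -m handwheel '[0,0.024,-0.035,0,0,0,0, 0,0.024,-0.035,0,0,0,0, 0,0.024,-0.035,0,0,0,0, 0,0.02,-0.03,0,0,0,0, 0,0,0,0,0,0,0]'
python3 look.py w2
```

```text
t: 2.2
ee_pos: [0.5439, 0.0635, 0.3713]
tcp_rot: [0.989, 0.148, 0.0, 0.0]
wrist_force: [0.5, -1.6, 0.0]
grip_width: 1.0
t: 2.7
ee_pos: [0.5927, 0.2212, 0.3697]
tcp_rot: [0.989, 0.15, -0.001, -0.0]
wrist_force: [-0.2, -0.2, -0.8]
grip_width: 1.001
2.7 [0.5927 0.2212 0.3697] [ 0.989  0.15  -0.001 -0.   ] [-0.2 -0.2 -0.8] 1.0013901592064223
```

View pics/w2.png

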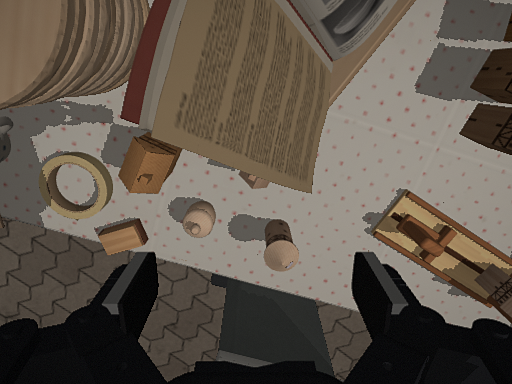

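A book or score lies across the view, at about (250,100), and covers most of the house at (254,180). I check its height before going lower.

Run:
```python
from h import *
d=np.load("w2.npz");q=cloud(d,d["E"])
for u,v in[(250,100),(300,180),(200,135),(320,150),(180,130),(280,10),(330,60),(255,180),(247,176),(260,184),(235,170),(278,235),(283,255),(200,220),(205,212),(148,165),(60,40),(350,200),(380,20)]:
    print(u,v,np.round(q[v,u],3))
for n in("scene0","side0"):
    e=np.load(n+".npz");c=cloud(e);m=np.isfinite(c).all(-1)&(abs(c[...,0]-.6)<.17)&(abs(c[...,1]-.2)<.17)&(c[...,2]>.1)
    p=c[m];print(n,len(p),np.percentile(p,[1,50,99],axis=0).round(3).tolist() if len(p) else"")
    a=cv2.resize(e["image"][100:230,130:310] if n=="scene0" else e["image"][100:300,120:300],None,fx=4,fy=4 if n=="scene0" else 3,interpolation=2); cv2.imwrite(f"pics/{n}b.png",a[:,:,::-1])
```

```text
250 100 [0.648 0.242 0.211]
300 180 [0.574 0.16  0.138]
200 135 [0.616 0.27  0.26 ]
320 150 [ 0.592  0.116 -0.001]
180 130 [0.619 0.283 0.275]
280 10 [0.728 0.239 0.166]
330 60 [0.712 0.16  0.061]
255 180 [0.548 0.206 0.102]
247 176 [0.545 0.216 0.086]
260 184 [0.541 0.197 0.09 ]
235 170 [ 0.523  0.231 -0.002]
278 235 [0.464 0.145 0.06 ]
283 255 [0.454 0.137 0.096]
200 220 [0.452 0.26  0.055]
205 212 [0.462 0.257 0.048]
148 165 [0.531 0.336 0.112]
60 40 [0.648 0.397 0.223]
350 200 [ 0.53   0.041 -0.   ]
380 20 [0.771 0.12  0.064]
scene0 798 [[0.5, 0.136, 0.1], [0.594, 0.19, 0.132], [0.768, 0.369, 0.604]]
side0 2173 [[0.491, 0.141, 0.1], [0.596, 0.236, 0.155], [0.668, 0.362, 0.272]]
```

View pics/scene0b.png

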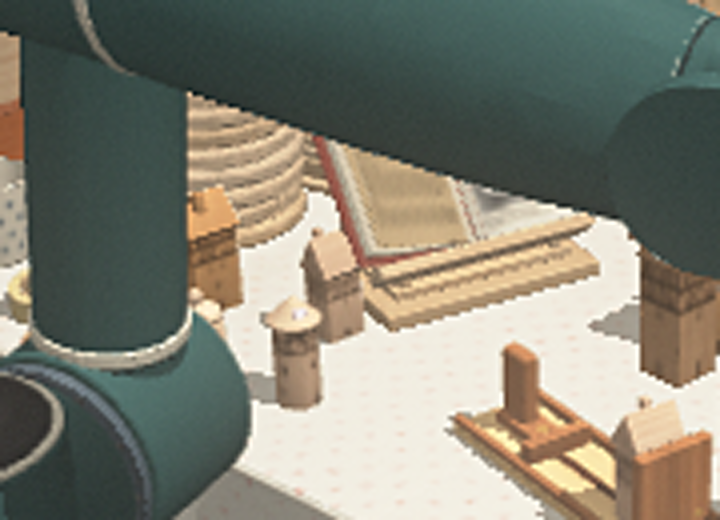

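View pics/side0b.png

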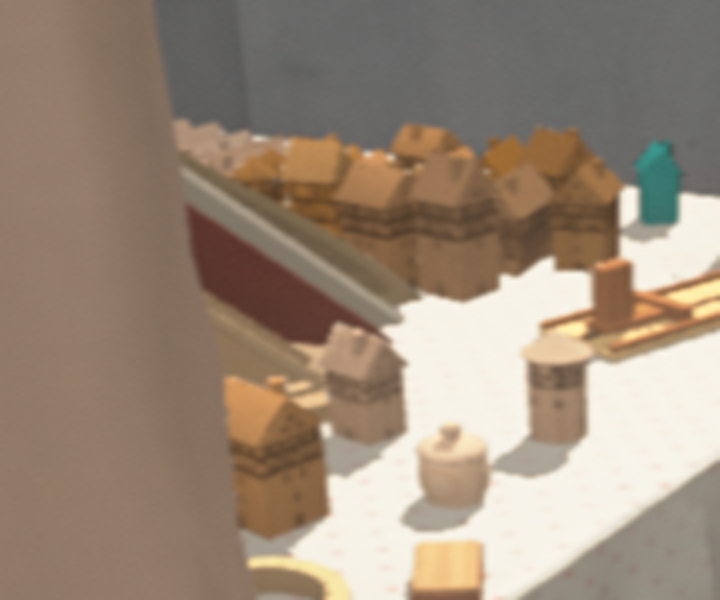

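```bash
cat > topmap.py <<'E'
from h import *
import sys
P=[];C=[]
for n in sys.argv[2:]:
    d=np.load(n+".npz");q=cloud(d,d["E"] if "E" in d else None).reshape(-1,3);P.append(q);C.append(d["image"].reshape(-1,3))
P=np.concatenate(P);C=np.concatenate(C);m=np.isfinite(P).all(1)&(P[:,2]<.32);P=P[m];C=C[m]
x0,x1,y0,y1=.38,.72,.05,.40; S=1700
W=int((y1-y0)*S);H=int((x1-x0)*S)
im=np.zeros((H,W,3),np.uint8)
o=np.argsort(P[:,2])
u=((y1-P[:,1])*S).astype(int);v=((x1-P[:,0])*S).astype(int)
for i in o:
    if 1<=u[i]<W-1 and 1<=v[i]<H-1:
        h=int(np.clip(P[i,2]/.3,0,1)*255)
        im[v[i]-1:v[i]+2,u[i]-1:u[i]+2]=cv2.applyColorMap(np.uint8([[h]]),cv2.COLORMAP_JET)[0,0]
for g in np.arange(.4,.72,.05):cv2.putText(im,f"{g:.2f}",(0,int((x1-g)*S)),0,.4,(255,255,255));cv2.line(im,(0,int((x1-g)*S)),(W,int((x1-g)*S)),(90,90,90))
for g in np.arange(.1,.4,.05):cv2.putText(im,f"{g:.2f}",(int((y1-g)*S),12),0,.4,(255,255,255));cv2.line(im,(int((y1-g)*S),0),(int((y1-g)*S),H),(90,90,90))
cv2.imwrite(f"pics/{sys.argv[1]}.png",im)
E
python3 topmap.py top1 scene0 side0 w2
```

```text
(no output)
```

View pics/top1.png

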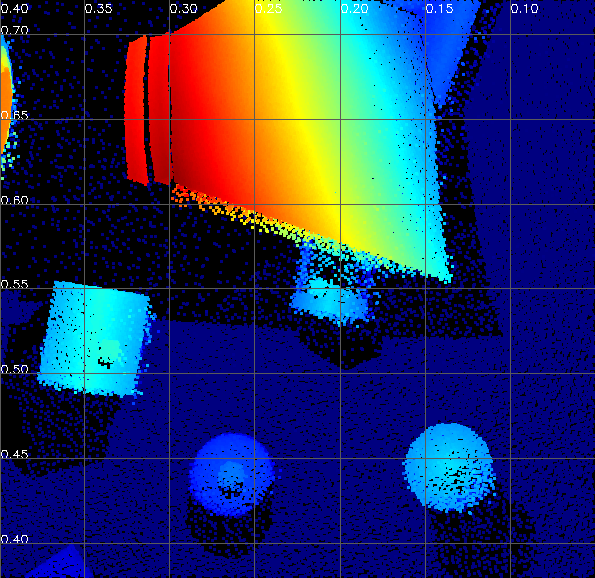

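```bash
python3 -m handwheel '[0,-0.03,-0.01,0,0,0,0, 0,-0.04,-0.01,0,0,0,0, 0,-0.04,-0.012,0,0,0,0, 0,-0.03,-0.01,0,0,0,0, 0,0,0,0,0,0,0]'
python3 look.py w3; python3 topmap.py top2 side0 scene0 w3
```

```text
t: 3.25
ee_pos: [0.4431, 0.2164, 0.3729]
tcp_rot: [0.989, 0.149, 0.001, -0.0]
wrist_force: [0.1, -0.1, 0.4]
grip_width: 1.001
3.25 [0.4431 0.2164 0.3729] [ 0.989  0.149  0.001 -0.   ] [ 0.1 -0.1  0.4] 1.0008546770844047
```

View pics/w3.png

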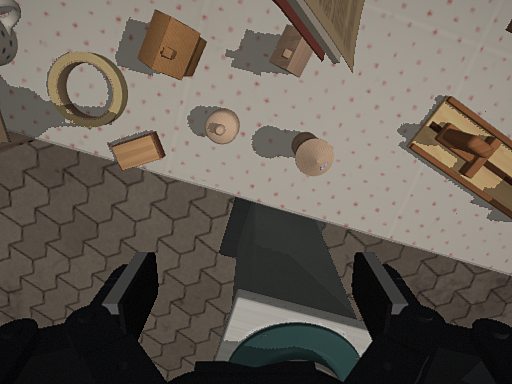

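View pics/top2.png

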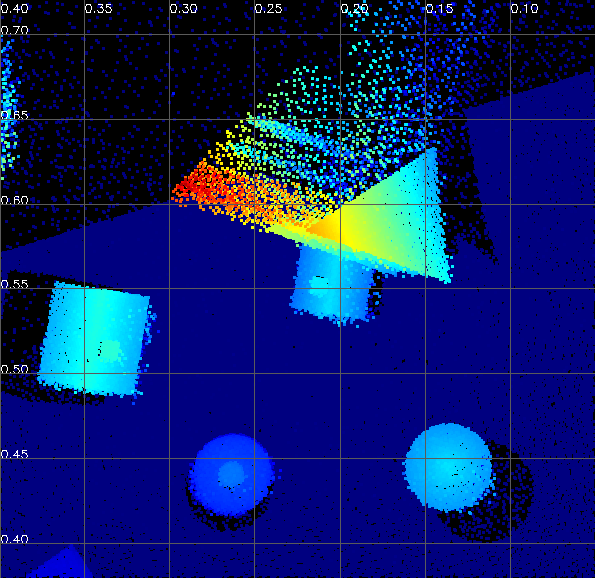

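The house is at (292,48) and the book's near edge at (320,40) is close to it. I fit the house pose and the book's underside near it.

Run:
```python
from h import *
def get(n):
    d=np.load(n+".npz");q=cloud(d,d["E"] if "E" in d else None);return q
a=get("w3")
# normals for house region
q=a.reshape(-1,3)
m=np.isfinite(q).all(1)&(q[:,0]>.515)&(q[:,0]<.60)&(q[:,1]>.165)&(q[:,1]<.245)&(q[:,2]>.05)
p=q[m];print(len(p))
np.set_printoptions(suppress=True)
# height map 4mm
gx=np.arange(.52,.596,.005);gy=np.arange(.24,.165,-.005)
print("      "+" ".join(f"{y:4.3f}"[1:] for y in gy))
for x in gx[::-1]:
    print(f"{x:.3f} "+" ".join((lambda k:f"{np.median(k)*1000:4.0f}" if len(k) else "   .")(p[(abs(p[:,0]-x)<.0025)&(abs(p[:,1]-y)<.0025),2]) for y in gy))
img=np.load("w3.npz")["image"][0:110,200:380];cv2.imwrite("pics/c3.png",cv2.resize(img,None,fx=4.4,fy=4.4,interpolation=2)[:,:,::-1])
```

```text
3884
      .240 .235 .230 .225 .220 .215 .210 .205 .200 .195 .190 .185 .180 .175 .170
0.595    .    .    .    .    .    .    .  189  182  176  169  162  154  147  140
0.590    .  163  157  151  183  176  196  191  185  179  172  165  157  150  142
0.585  171  166  161  182  177  177  174  193  186  180  174  168  160  153  145
0.580    .  162  158  152  146  140  162  162  161  155  174  168  161  155  148
0.575    .    .    .    .   75   86   95  128  135  147  144  142  136  156  148
0.570    .    .    .   71   74   83   91   99  103  113  110  129  127  126  123
0.565    .    .    .   71   77   85   92   99  101   93   86   80   96   92  112
0.560    .    .    .   72   78   85   93  101   99   92   84   76   71   88   83
0.555    .    .    .   72   79  105  108  102   99   91   83   75    .    .    .
0.550    .    .    .   73   80  106  107  102   97   89   81   74    .    .    .
0.545    .    .    .   73   81   90   97  102   96   87   80   73    .    .    .
0.540    .    .   70   76   83   90   99  102   94   87   79   72    .    .    .
0.535    .    .    .    .    .   82   94   99   91   86   78   71    .    .    .
0.530    .    .    .    .    .    .    .    .    .    .    .    .    .    .    .
0.525    .    .    .    .    .    .    .    .    .    .    .    .    .    .    .
0.520    .    .    .    .    .    .    .    .    .    .    .    .    .    .    .
```

View pics/c3.png

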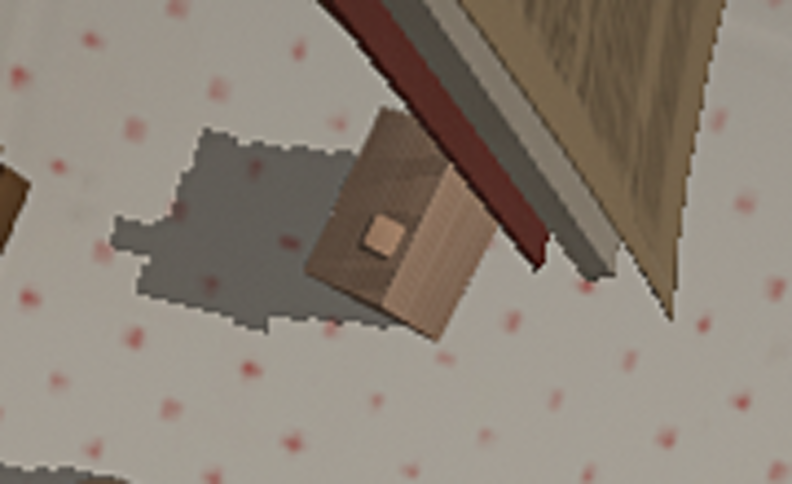

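Run:
```python
from h import *
P=[]
for n in("scene0","side0","w3","w2"):
    d=np.load(n+".npz");q=cloud(d,d["E"] if "E" in d else None).reshape(-1,3);P.append(q[np.isfinite(q).all(1)])
S=P[0];
for u,v in[(222,172),(225,178),(228,170),(240,165),(231,181),(260,160)]:
    print(u,v,np.round(cloud(np.load("scene0.npz"))[v,u],3))
P=np.concatenate(P)
for nm,lo,hi in(("min",.012,.14),):
    gx=np.arange(.52,.66,.01);gy=np.arange(.25,.10,-.01)
    print("min z (mm) of non-table pts\n      "+" ".join(f"{y:.2f}" for y in gy))
    for x in gx[::-1]:
        print(f"{x:.2f} "+" ".join((lambda k:f"{np.percentile(k,5)*1000:4.0f}" if len(k)>2 else "   .")(P[(abs(P[:,0]-x)<.005)&(abs(P[:,1]-y)<.005)&(P[:,2]>.012)&(P[:,2]<.3),2]) for y in gy))
for c,r in(((.44,.262),.035),((.445,.137),.04)):
    k=P[(np.linalg.norm(P[:,:2]-c,axis=1)<r)&(P[:,2]>.01)&(P[:,2]<.2)];print(c,np.percentile(k,[1,99],axis=0).round(3).tolist())
```

```text
222 172 [0.621 0.218 0.014]
225 178 [0.584 0.166 0.019]
228 170 [0.608 0.17  0.043]
240 165 [0.643 0.14  0.06 ]
231 181 [0.601 0.151 0.004]
260 160 [0.729 0.111 0.057]
min z (mm) of non-table pts
      0.25 0.24 0.23 0.22 0.21 0.20 0.19 0.18 0.17 0.16 0.15 0.14 0.13 0.12 0.11
0.66  211  165  185  154  111  115   90   73   74   30   23   18   14    .    .
0.65   97   65   77  155  112  149   94   71   26   22   45   17   17    .    .
0.64  163   81   50   45   77   96  100   70   31   23   36   15   14    .    .
0.63  106   96   97  125   49   30   48   52   26   23   61   17    .    .    .
0.62  173  111   79   63   28   19   19   28   44   46   60   16    .    .    .
0.61  178  161  147  130   50   20   21   74   43   55   65   87    .    .    .
0.60  180  164  149  135  116   17   87  142   68   61   20   92    .    .    .
0.59  177  163  152  141  131  140  144  110   71   95  101   95    .    .    .
0.58    .  165  151   42   84  113  107  118   99   90  107   99    .    .    .
0.57    .    .    .   21   84   96   82   54   82  100   95  105    .    .    .
0.56    .    .    .   25   86   92   47   31   78   95   97  108    .    .    .
0.55    .    .   19   24   92   90   35   18    .    .    .  110    .    .    .
0.54    .    .   19   25   27   21   20   16    .    .    .    .    .    .    .
0.53    .    .    .    .   70   39   28   18    .    .    .    .    .    .    .
0.52    .    .    .    .    .    .    .    .    .    .    .    .    .    .    .
(0.44, 0.262) [[0.418, 0.241, 0.013], [0.464, 0.286, 0.072]]
(0.445, 0.137) [[0.422, 0.112, 0.012], [0.469, 0.16, 0.103]]
```

```bash
python3 -m handwheel '[0,0.036,0.014,0,0,0,0, 0,0.036,0.014,0,0,0,0, 0,0,0,0,0,0,6.8, 0,0,0,0,0,0,6.8, 0,0,0,0,0,0,6.8, 0,0,0,0,0,0,6.8]'
python3 -m handwheel '[0,0,0,0,0,7.5,0, 0,0,0,0,0,7.5,0, 0,0,0,0,0,7.5,0, 0,0,0,0,0,7.5,0, 0,0,0,0,0,7.5,0, 0,0,0,0,0,7.5,0, 0,0,0,0,0,0,0]'
python3 - <<'E'
from rig import *
import numpy as np
from scipy.spatial.transform import Rotation as R
s=observe();print(s["t"],s["ee_pos"],R.from_quat(s["tcp_rot"]).as_matrix().round(3),np.round(s["joint_pos"],2))
E
python3 look.py w4
```

```text
t: 3.9
ee_pos: [0.5238, 0.2109, 0.3707]
tcp_rot: [0.996, -0.091, -0.0, 0.0]
wrist_force: [0.7, -0.3, -0.3]
grip_width: 1.0
t: 4.6
ee_pos: [0.522, 0.2116, 0.3693]
tcp_rot: [0.92, -0.08, 0.382, 0.035]
wrist_force: [0.0, 0.1, -1.5]
grip_width: 1.003
4.6 [0.52199296 0.2116184  0.36933516] [[ 0.696 -0.175  0.697]
 [-0.122 -0.985 -0.125]
 [ 0.708  0.002 -0.706]] [ 0.6  -0.5   1.89 -0.56  1.19  2.4 ]
4.6 [0.522  0.2116 0.3693] [ 0.92  -0.08   0.382  0.035] [ 0.   0.1 -1.5] 1.003046042905944
```

View pics/w4.png

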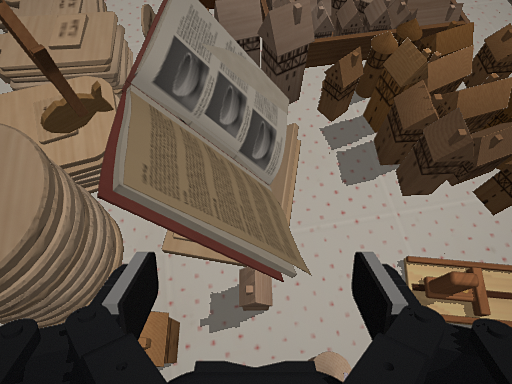

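The house shows at (255,288), centred between the fingers, with the book's lower edge just beyond it. I go partway down and look again.

```bash
python3 -m handwheel '[0,-0.026,0,0.02,0,0,0, 0,-0.026,0,0.02,0,0,0, 0,-0.026,0,0.02,0,0,0, 0,-0.026,0,0.02,0,0,0, 0,-0.026,0,0.02,0,0,0, 0,0,0,0,0,0,0]'
python3 look.py w5
cat > house.py <<'E'
from h import *
import sys
d=np.load(sys.argv[1]+".npz");q=cloud(d,d["E"]);x0,x1,y0,y1=map(float,sys.argv[2:6])
m=np.isfinite(q).all(-1)&(q[...,0]>x0)&(q[...,0]<x1)&(q[...,1]>y0)&(q[...,1]<y1)&(q[...,2]>.01)&(q[...,2]<.118)
p=q[m];print(len(p),np.percentile(p,[1,99],axis=0).round(4).tolist())
for a,b in((.012,.035),(.035,.06),(.06,.075),(.075,.118)):
    k=p[(p[:,2]>a)&(p[:,2]<b)]
    if len(k)>10:
        c,s,an=cv2.minAreaRect((k[:,:2]*1000).astype(np.float32));print(a,b,len(k),np.round(c,1),np.round(s,1),round(an,1))
E
python3 house.py w5 .51 .575 .16 .245
```

```text
t: 5.25
ee_pos: [0.5014, 0.2146, 0.2045]
tcp_rot: [0.922, -0.082, 0.378, 0.036]
wrist_force: [0.6, -0.3, 0.2]
grip_width: 1.002
5.25 [0.5014 0.2146 0.2045] [ 0.922 -0.082  0.378  0.036] [ 0.6 -0.3  0.2] 1.0020523914565231
3363 [[0.5342, 0.1617, 0.0144], [0.5745, 0.2248, 0.1164]]
0.012 0.035 201 [539.3 205.9] [36.9  1.2] 80.5
0.035 0.06 230 [539.3 206. ] [36.9  1.5] 81.1
0.06 0.075 320 [556.4 203.2] [42.5 42.3] 81.7
0.075 0.118 2593 [554.2 192.5] [41.5 64.9] 0.0
```

View pics/w5.png

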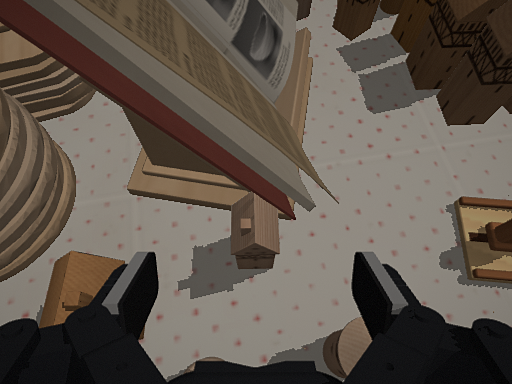

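Front foot face at x=0.539, y=0.206, turned about -9°. I go to the approach point, then in along the fingers.

```bash
python3 -m handwheel '[0,-0.025,0.001,0.02,0,0,0, 0,-0.025,0.001,0.02,0,0,0, 0,-0.024,0,0.021,0,0,0, 0,0,0,0,0,0,0, 0,0,0,0.02,0,0,0, 0,0,0,0.02,0,0,0, 0,0,0,0,0,0,0]'
python3 look.py w6
```

```text
t: 6.0
ee_pos: [0.5222, 0.2103, 0.0867]
tcp_rot: [0.92, -0.082, 0.381, 0.034]
wrist_force: [-0.0, -1.1, 0.0]
grip_width: 0.999
6.0 [0.5222 0.2103 0.0867] [ 0.92  -0.082  0.381  0.034] [-0.  -1.1  0. ] 0.9990473858821878
```

View pics/w6.png

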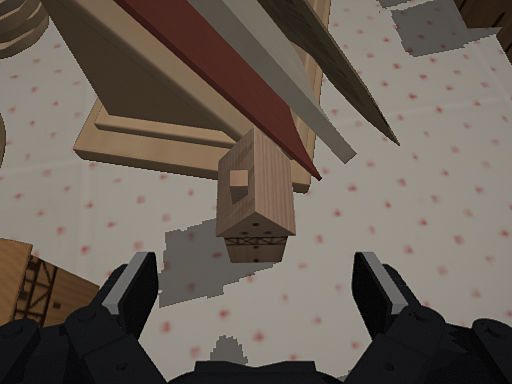

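```bash
python3 -m handwheel '[0,-0.002,0,0.02,0,0,0, 0,-0.002,0,0.022,0,0,0, 0,-0.002,0,0.021,0,0,0, 0,0,0,0,0,0,0]'
python3 look.py w7
```

```text
t: 6.45
ee_pos: [0.5609, 0.2033, 0.0367]
tcp_rot: [0.92, -0.082, 0.381, 0.034]
wrist_force: [-0.6, 0.1, 0.9]
grip_width: 1.0
6.45 [0.5609 0.2033 0.0367] [ 0.92  -0.082  0.381  0.034] [-0.6  0.1  0.9] 1.0003103738334758
```

View pics/w7.png

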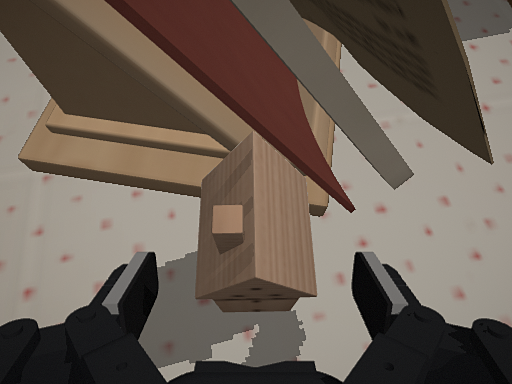

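The house stands between the open pads at (257,240) and nothing is touched. I close.

```bash
python3 -m handwheel '[0.3,0,0,0,0,0,0, 0.4,0,0,0,0,0,0, 1,0,0,0,0,0,0, 1,0,0,0,0,0,0, 1,0,0,0,0,0,0, 1,0,0,0,0,0,0]' 30
python3 look.py w8
```

```text
t: 7.1
ee_pos: [0.5602, 0.204, 0.0375]
tcp_rot: [0.92, -0.081, 0.382, 0.033]
wrist_force: [-5.2, -0.4, 7.8]
grip_width: 0.488
7.1 [0.5602 0.204  0.0375] [ 0.92  -0.081  0.382  0.033] [-5.2 -0.4  7.8] 0.4884658014344647
```

View pics/w8.png

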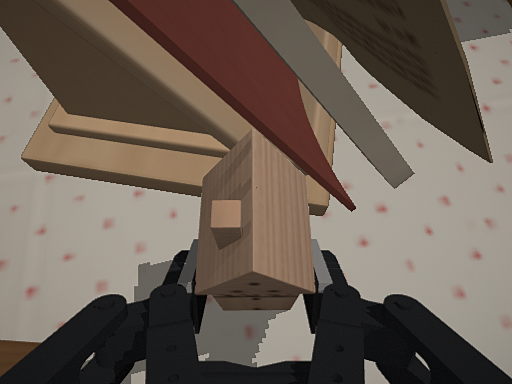

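Gripped at 41.5 mm. I ease it up a little, back from the book, then lift.

```bash
python3 -m handwheel '[1,0.003,0,-0.003,0,0,0, 1,-0.007,0,-0.008,0,0,0, 1,-0.01,0,-0.011,0,0,0, 1,-0.01,0,-0.011,0,0,0, 1,0.01,0,-0.01,0,0,0, 1,0.012,0,-0.012,0,0,0, 1,0.012,0,-0.012,0,0,0, 1,0,0,0,0,0,0]'
python3 look.py w9
```

```text
t: 7.95
ee_pos: [0.5199, 0.2115, 0.093]
tcp_rot: [0.92, -0.081, 0.382, 0.032]
wrist_force: [0.2, -0.2, -1.0]
grip_width: 0.487
7.95 [0.5199 0.2115 0.093 ] [ 0.92  -0.081  0.382  0.032] [ 0.2 -0.2 -1. ] 0.4865537796613274
```

View pics/w9.png

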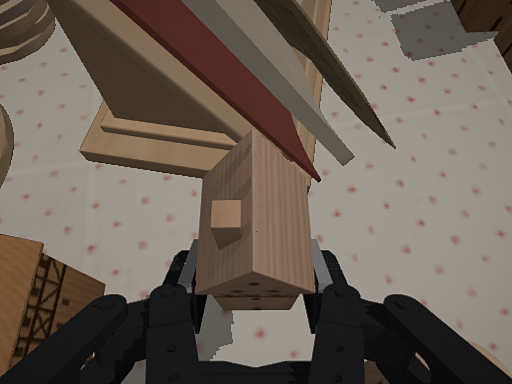

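```bash
python3 -m handwheel '[1,0.018,0,-0.018,0,0,0, 1,0.001,0.02,0.001,0,0,0, 1,0.001,0.03,0.001,0,0,0, 1,0.001,0.03,0.001,0,0,0, 1,0.001,0.03,0.001,0,0,0, 1,0.001,0.026,0.001,0,0,0, 1,0,0.02,0,0,0,0, 1,0,0,0,0,0,0]'
python3 -m handwheel '[1,-0.014,0,0.014,0,0,0, 1,-0.014,0,0.014,0,0,0, 1,-0.007,0,0.007,0,0,0, 1,0,0,0,0,0,0]'
python3 look.py w10
python3 - <<'E'
from rig import *
import cv2,numpy as np
for n in("side","scene"):
    d=get_image(n);np.savez(n+"1.npz",**d)
    im=d["image"][120:300,165:405] if n=="side" else d["image"][130:280,150:350]
    cv2.imwrite(f"pics/{n}1.png",cv2.resize(im,None,fx=3.2,fy=3.2,interpolation=2)[:,:,::-1])
E
```

```text
t: 8.8
ee_pos: [0.4988, 0.054, 0.1145]
tcp_rot: [0.92, -0.082, 0.381, 0.034]
wrist_force: [-1.0, 0.2, -0.9]
grip_width: 0.495
t: 9.2
ee_pos: [0.4989, 0.0561, 0.0642]
tcp_rot: [0.921, -0.081, 0.38, 0.034]
wrist_force: [1.0, -0.9, -1.4]
grip_width: 0.492
9.2 [0.4989 0.0561 0.0642] [ 0.921 -0.081  0.38   0.034] [ 1.  -0.9 -1.4] 0.4923130197794828
```

View pics/side1.png

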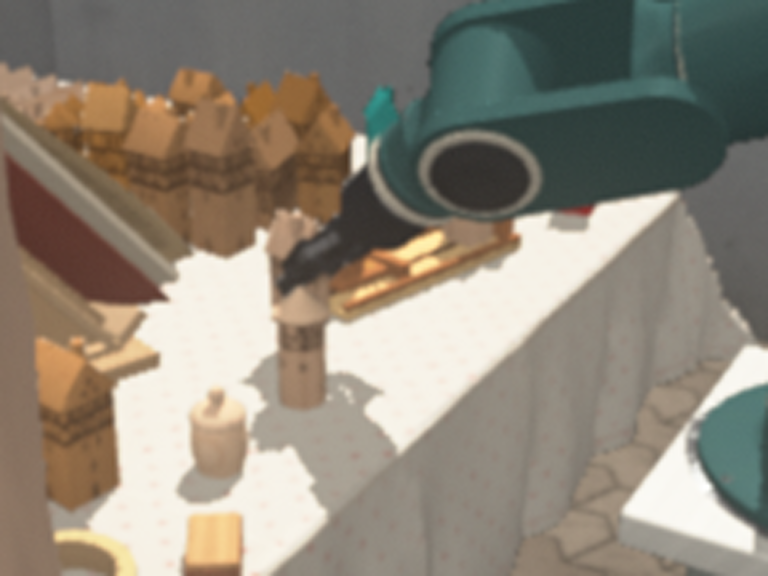

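View pics/w10.png

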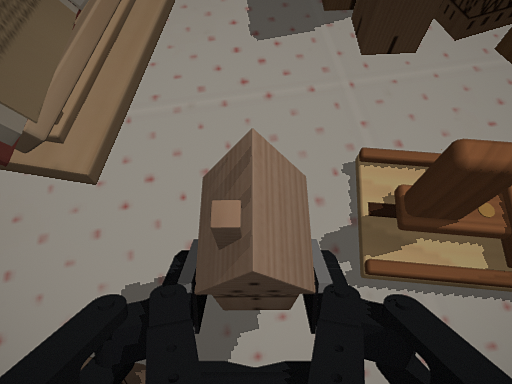

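The house is held upright over clear table. The rack's end is off to the right at (365,215). I lower it to touch.

```bash
python3 -m handwheel '[1,-0.009,0,0.009,0,0,0, 1,-0.006,0,0.006,0,0,0, 1,-0.0028,0,0.0028,0,0,0, 1,0,0,0,0,0,0]'
python3 -m handwheel '[1,-0.001,0,0.001,0,0,0, 1,0,0,0,0,0,0]'
```

```text
t: 9.75
ee_pos: [0.4994, 0.0557, 0.0401]
tcp_rot: [0.921, -0.081, 0.38, 0.034]
wrist_force: [0.2, -0.5, -0.8]
grip_width: 0.488
t: 9.95
ee_pos: [0.4998, 0.0558, 0.0398]
tcp_rot: [0.92, -0.081, 0.381, 0.034]
wrist_force: [-0.2, 0.3, -0.1]
grip_width: 0.489
```

```bash
python3 -m handwheel '[1,-0.0012,0,0.0012,0,0,0, 1,0,0,0,0,0,0]'
python3 -m handwheel '[1,-0.001,0,0.001,0,0,0, 1,0,0,0,0,0,0]'
```

```text
t: 10.15
ee_pos: [0.4998, 0.0558, 0.0381]
tcp_rot: [0.92, -0.081, 0.381, 0.034]
wrist_force: [-0.6, -1.0, -1.6]
grip_width: 0.488
t: 10.35
ee_pos: [0.5003, 0.0559, 0.0374]
tcp_rot: [0.92, -0.081, 0.382, 0.033]
wrist_force: [-2.3, -0.2, 3.8]
grip_width: 0.491
```

Touching down at z=0.0374, the same height it was gripped at. I release and withdraw along the fingers.

```bash
python3 -m handwheel '[0.4,0,0,0,0,0,0, 0.3,0,0,0,0,0,0, 0,0,0,0,0,0,0, 0,0,0,0,0,0,0, 0,0,0,0,0,0,0, 0,0,0,-0.015,0,0,0]'
python3 look.py w11
python3 -m handwheel '[0,0,0,-0.025,0,0,0, 0,0,0,-0.035,0,0,0, 0,0,0,-0.04,0,0,0, 0,0.02,0,-0.03,0,0,0, 0,0.03,0,-0.03,0,0,0, 0,0.03,0,-0.03,0,0,0]'
python3 look.py w12
```

```text
t: 10.95
ee_pos: [0.4891, 0.0574, 0.0461]
tcp_rot: [0.921, -0.081, 0.38, 0.034]
wrist_force: [0.2, 0.6, 0.3]
grip_width: 1.0
10.95 [0.4891 0.0574 0.0461] [ 0.921 -0.081  0.38   0.034] [0.2 0.6 0.3] 0.9999471718050382
t: 11.6
ee_pos: [0.4538, 0.0919, 0.2212]
tcp_rot: [0.922, -0.085, 0.376, 0.042]
wrist_force: [0.3, -0.7, -0.6]
grip_width: 0.997
11.6 [0.4538 0.0919 0.2212] [ 0.922 -0.085  0.376  0.042] [ 0.3 -0.7 -0.6] 0.9970457909608252
```

View pics/w12.png

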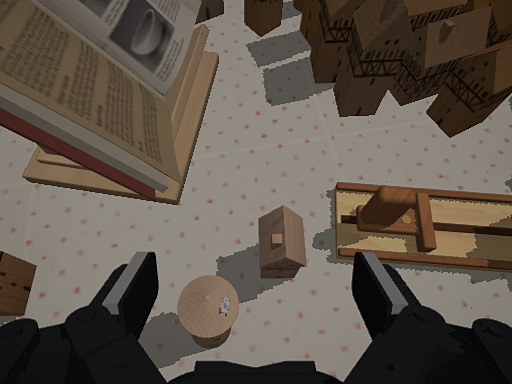

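The house stands upright at (283,243), with the tower at (208,310) and the rack to the right. I bring the tool vertical and turn it.

```bash
python3 -m handwheel '[0,0,0,-0.01,0,-7.5,0, 0,0.01,0,-0.01,0,-7.5,0, 0,0.01,0,-0.01,0,-7.5,0, 0,0.01,0,-0.01,0,-7.5,0, 0,0.01,0,-0.01,0,-7.5,0, 0,0.01,0,-0.01,0,-7.5,0, 0,0,0,0,0,0,0]'
python3 -m handwheel '[0,0,0,0,0,0,-8.5, 0,0,0,0,0,0,-8.5, 0,0,0,0,0,0,-8.5, 0,0,0,0,0,0,-8.5, 0,0,0,0,0,0,-8.5, 0,0,0,0,0,0,-8.5, 0,0,0,0,0,0,-8.5, 0,0,0,0,0,0,-8.5]'
python3 -m handwheel '[0,0,0,0,0,0,-8.5, 0,0,0,0,0,0,-8.5, 0,0,0,0,0,0,-5, 0,0,0,0,0,0,0]'
python3 look.py w13;python3 - <<'E'
from rig import *
import numpy as np
from scipy.spatial.transform import Rotation as R
s=observe();print(R.from_quat(s["tcp_rot"]).as_matrix().round(3),np.round(s["joint_pos"],2))
E
```

```text
t: 12.35
ee_pos: [0.4764, 0.0878, 0.29]
tcp_rot: [0.995, -0.096, -0.009, 0.007]
wrist_force: [-0.1, 0.4, -1.2]
grip_width: 0.998
t: 13.15
ee_pos: [0.4737, 0.0886, 0.2906]
tcp_rot: [0.877, 0.481, -0.007, 0.003]
wrist_force: [0.2, -0.1, 0.4]
grip_width: 1.001
t: 13.55
ee_pos: [0.4736, 0.0886, 0.2907]
tcp_rot: [0.771, 0.637, -0.008, 0.002]
wrist_force: [0.3, -1.3, -0.7]
grip_width: 1.0
13.55 [0.4736 0.0886 0.2907] [ 0.771  0.637 -0.008  0.002] [ 0.3 -1.3 -0.7] 1.000199968738323
[[ 0.191  0.982 -0.011]
 [ 0.981 -0.191 -0.012]
 [-0.014 -0.008 -1.   ]] [ 0.14 -0.31  1.74 -0.01  1.72  0.33]
```

View pics/w13.png

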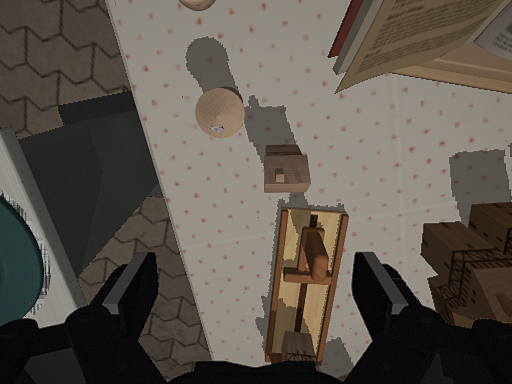

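Both the house at (287,170) and the rack are in view from above. I measure both.

```bash
python3 - <<'E'
from h import *
d=np.load("w13.npz");q=cloud(d,d["E"]);m=np.isfinite(q).all(-1)
p=q[m]
h=p[(p[:,0]>.44)&(p[:,0]<.56)&(p[:,1]>.015)&(p[:,1]<.11)&(p[:,2]>.06)]
print("house top",cv2.minAreaRect((h[:,:2]*1000).astype(np.float32)),h[:,2].max())
r=h[(h[:,2]>.092)];print("ridge",cv2.minAreaRect((r[:,:2]*1000).astype(np.float32)),len(r))
w=p[(p[:,0]>.44)&(p[:,0]<.56)&(p[:,1]>.015)&(p[:,1]<.11)&(p[:,2]>.01)&(p[:,2]<.06)];print(len(w))
if len(w)>20: print("low",cv2.minAreaRect((w[:,:2]*1000).astype(np.float32)))
E
python3 fit.py w13.npz
```

```text
house top ((489.73870849609375, 69.66731262207031), (68.93345642089844, 111.25428009033203), 80.45448303222656) 0.3758482715270191
ridge ((490.478759765625, 76.62566375732422), (55.03086471557617, 111.34309387207031), 79.30839538574219) 17078
299
low ((502.20672607421875, 73.0081787109375), (1.1282483339309692, 40.25262451171875), 80.33038330078125)
table z -0.0010054660640017588
n 7309
(array([ 0.49760779, -0.14780249]), (259.671875, 90.38994598388672), 74.6886215209961)
width 0.08859523647622736 len 0.2536086768810284 ang y 74.75
centre [ 0.49764496 -0.14533898]
0.03 0.06 stop 241 [[-0.0086, 0.0738, 0.0303], [0.0074, 0.1038, 0.0595]]
0.03 0.06 house+wall 506 [[-0.02, -0.1008, 0.0307], [0.0214, -0.0742, 0.0595]]
0.06 0.083 stop 265 [[-0.0085, 0.0733, 0.0604], [0.0087, 0.1035, 0.0828]]
0.06 0.083 house+wall 91 [[-0.0185, -0.0778, 0.0603], [0.0229, -0.0734, 0.0808]]
0.083 0.1 stop 322 [[-0.0069, 0.0701, 0.0831], [0.0078, 0.1016, 0.0868]]
```

```bash
python3 -m handwheel '[0,-0.014,0.016,0,-0.5,0.8,-1.3, 0,-0.014,0.0155,0,0,0,0, 0,0,0,0.03,0,0,0, 0,0,0,0.04,0,0,0, 0,0,0,0.04,0,0,0, 0,0,0,0.02,0,0,0, 0,0,0,0,0,0,0]'
python3 look.py w14;python3 - <<'E'
from rig import *
import numpy as np
from scipy.spatial.transform import Rotation as R
s=observe();print(R.from_quat(s["tcp_rot"]).as_matrix().round(3),np.round(s["joint_pos"],2))
from h import *
d=np.load("w14.npz");q=cloud(d,d["E"]);m=np.isfinite(q).all(-1)
p=q[m]
for a,b in((.01,.05),(.05,.07)):
    w=p[(p[:,0]>.44)&(p[:,0]<.56)&(p[:,1]>.015)&(p[:,1]<.11)&(p[:,2]>a)&(p[:,2]<b)]
    print(len(w),cv2.minAreaRect((w[:,:2]*1000).astype(np.float32)))
E
```

```text
t: 14.3
ee_pos: [0.4983, 0.0554, 0.1579]
tcp_rot: [0.765, 0.645, -0.002, -0.001]
wrist_force: [0.6, -0.3, -0.2]
grip_width: 1.0
14.3 [0.4983 0.0554 0.1579] [ 0.765  0.645 -0.002 -0.001] [ 0.6 -0.3 -0.2] 1.00007585742357
[[ 0.169  0.986 -0.002]
 [ 0.986 -0.169 -0.   ]
 [-0.001 -0.002 -1.   ]] [ 0.06 -0.24  1.9  -0.    1.49  0.23]
554 ((502.67547607421875, 72.83988189697266), (0.9889007806777954, 40.614158630371094), 80.10877990722656)
172 ((499.2784729003906, 54.920997619628906), (43.112396240234375, 45.977169036865234), 80.38590240478516)
```

View pics/w14.png

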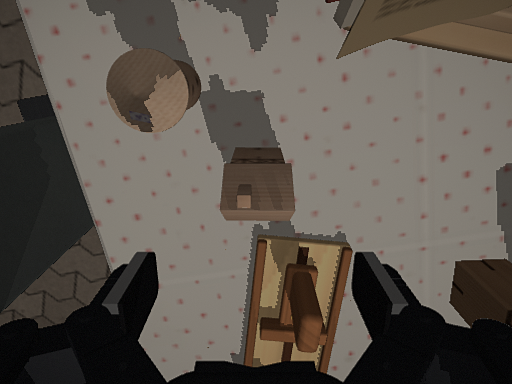

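```bash
python3 -m handwheel '[0,0,0.001,0.03,0,0,0, 0,0,0,0.03,0,0,0, 0,0,0,0.03,0,0,0, 0,0,0,0.017,0,0,0, 0,0,0,0,0,0,0, 0.3,0,0,0,0,0,0, 0.35,0,0,0,0,0,0, 1,0,0,0,0,0,0]' 30
python3 -m handwheel '[1,0,0,0,0,0,0, 1,0,0,0,0,0,0, 1,0,0,0,0,0,0]'
python3 look.py w15
```

```text
t: 15.15
ee_pos: [0.5013, 0.0554, 0.0558]
tcp_rot: [0.764, 0.645, 0.001, 0.0]
wrist_force: [-2.4, -0.3, 12.4]
grip_width: 0.548
t: 15.45
ee_pos: [0.5013, 0.0554, 0.0558]
tcp_rot: [0.764, 0.646, 0.001, 0.0]
wrist_force: [-2.5, 0.0, 8.0]
grip_width: 0.548
15.45 [0.5013 0.0554 0.0558] [0.764 0.646 0.001 0.   ] [-2.5  0.   8. ] 0.5481687180182465
```

View pics/w15.png

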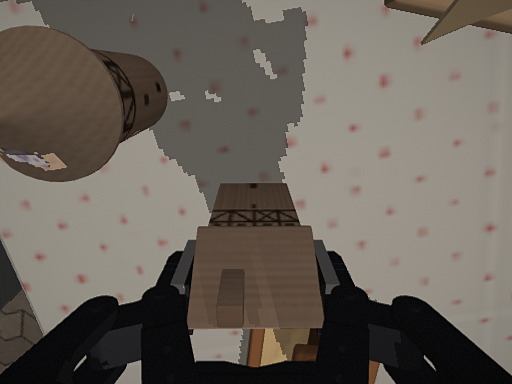

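Gripped across the gables at 46.6 mm. I lift, turn to the rack and carry it over.

```bash
python3 -m handwheel '[1,0,0,-0.01,0,0,0, 1,0,0,-0.025,0,0,0, 1,0,0,-0.035,0,0,0, 1,0,0,-0.035,0,0,0, 1,0,0,0,0,0,5.7, 1,0,0,0,0,0,0]' 35
python3 -m handwheel '[1,-0.015,0.0042,0,0,0,0, 1,-0.03,0.0063,0,0,0,0, 1,-0.035,0.0073,0,0,0,0, 1,-0.035,0.0073,0,0,0,0, 1,-0.035,0.0073,0,0,0,0, 1,-0.035,0.0073,0,0,0,0, 1,-0.03,0.0063,0,0,0,0, 1,-0.0172,0.0042,0,0,0,0]'
python3 -m handwheel '[1,0,0,0,0,0,0]'
python3 look.py w16
python3 - <<'E'
from rig import *
import numpy as np
from scipy.spatial.transform import Rotation as R
s=observe();Rm=R.from_quat(s["tcp_rot"]).as_matrix();a=np.radians(74.69);ey=np.array([np.cos(a),np.sin(a)]);ex=np.array([ey[1],-ey[0]])
v=s["ee_pos"][:2]-np.array([.4976,-.148]);print("rack xy",v@ex,v@ey,np.degrees(np.arctan2(Rm[1,0],Rm[0,0])),Rm[:,2])
E
```

```text
t: 16.1
ee_pos: [0.501, 0.0554, 0.1609]
tcp_rot: [0.795, 0.606, 0.001, 0.0]
wrist_force: [-1.1, 0.6, -1.1]
grip_width: 0.545
t: 16.9
ee_pos: [0.4871, -0.1838, 0.1585]
tcp_rot: [0.794, 0.607, -0.001, -0.001]
wrist_force: [-0.5, -0.1, -0.9]
grip_width: 0.547
t: 17.0
ee_pos: [0.4872, -0.1835, 0.1585]
tcp_rot: [0.795, 0.607, -0.001, -0.001]
wrist_force: [0.7, -0.5, -1.0]
grip_width: 0.546
17.0 [ 0.4872 -0.1835  0.1585] [ 0.795  0.607 -0.001 -0.001] [ 0.7 -0.5 -1. ] 0.5461365156017096
rack xy -0.0007639936057507092 -0.035905880253138796 74.73808476317612 [-1.74448964e-03  6.73907666e-04 -9.99998251e-01]
```

View pics/w16.png

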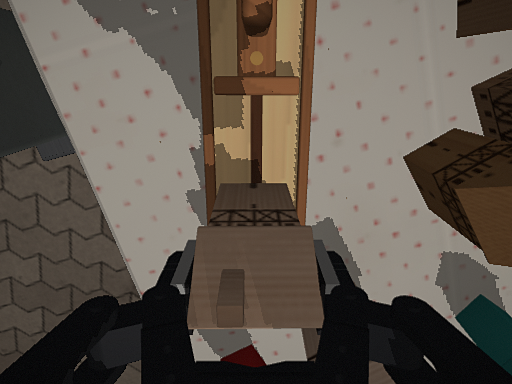

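The house hangs square between the lips, with the stop face at (255,87) ahead of it. I lower it.

```bash
python3 -m handwheel '[1,0,0,0.015,0,0,0, 1,0,0,0.025,0,0,0, 1,0,0,0.025,0,0,0, 1,0,0,0.014,0,0,0, 1,0,0,0.006,0,0,0, 1,0,0,0.003,0,0,0, 1,0,0,0,0,0,0]'
python3 -m handwheel '[1,0,0,0.0015,0,0,0, 1,0,0,0,0,0,0]'
python3 -m handwheel '[1,0,0,0.0015,0,0,0, 1,0,0,0,0,0,0]'
```

```text
t: 17.75
ee_pos: [0.488, -0.1818, 0.0715]
tcp_rot: [0.795, 0.607, -0.0, 0.0]
wrist_force: [0.3, -0.3, -0.5]
grip_width: 0.546
t: 17.95
ee_pos: [0.4881, -0.182, 0.0702]
tcp_rot: [0.795, 0.607, 0.0, 0.0]
wrist_force: [-0.4, -0.2, -1.2]
grip_width: 0.542
t: 18.15
ee_pos: [0.4878, -0.1819, 0.0681]
tcp_rot: [0.795, 0.607, -0.0, -0.0]
wrist_force: [-0.5, 0.2, 0.1]
grip_width: 0.545
```

```bash
python3 -m handwheel '[1,0,0,0.0015,0,0,0, 1,0,0,0,0,0,0]'
python3 -m handwheel '[1,0,0,0.001,0,0,0, 1,0,0,0,0,0,0]'
```

```text
t: 18.35
ee_pos: [0.4877, -0.1819, 0.0664]
tcp_rot: [0.795, 0.607, -0.0, -0.0]
wrist_force: [-0.6, 0.1, -1.4]
grip_width: 0.548
t: 18.55
ee_pos: [0.4879, -0.182, 0.0659]
tcp_rot: [0.795, 0.607, -0.0, -0.0]
wrist_force: [-2.6, 0.9, 4.0]
grip_width: 0.545
```

Contact on the board (4 N). I release and rise.

```bash
python3 -m handwheel '[0.35,0,0,0,0,0,0, 0.2,0,0,0,0,0,0, 0,0,0,0,0,0,0, 0,0,0,0,0,0,0, 0,0,0,-0.02,0,0,0, 0,0,0,-0.04,0,0,0, 0,0,0,-0.04,0,0,0, 0,0.03,0,-0.02,0,0,0]'
python3 -m handwheel '[0,0.04,0,0,0,0,0, 0,0.04,0,0,0,0,0, 0,0.013,0,0,0,0,0, 0,0,0,0,0,0,0]'
python3 look.py w17; python3 fit.py w17.npz
python3 - <<'E'
from rig import *
import numpy as np
s=observe()
a=np.radians(74.69);ey=np.array([np.cos(a),np.sin(a)]);ex=np.array([ey[1],-ey[0]])
v=s["ee_pos"][:2]-np.array([.4976,-.148]);print("rack xy",v@ex,v@ey,s["ee_pos"][2])
E
```

```text
t: 19.35
ee_pos: [0.4961, -0.1546, 0.1892]
tcp_rot: [0.796, 0.606, 0.001, 0.001]
wrist_force: [-0.5, 0.9, 0.1]
grip_width: 0.998
t: 19.75
ee_pos: [0.5205, -0.0619, 0.1854]
tcp_rot: [0.794, 0.608, -0.0, -0.0]
wrist_force: [-0.2, -0.1, 0.4]
grip_width: 1.002
19.75 [ 0.5205 -0.0619  0.1854] [ 0.794  0.608 -0.    -0.   ] [-0.2 -0.1  0.4] 1.0022190171179435
table z -0.0009898324900752264
n 13429
(array([ 0.54452014, -0.16116646]), (259.6305236816406, 187.89358520507812), 74.6593246459961)
width 0.0884952063138657 len 0.2543208136309151 ang y 74.5
centre [ 0.49810438 -0.14605741]
0.03 0.06 stop 157 [[-0.0087, 0.099, 0.0318], [0.0081, 0.1039, 0.0596]]
0.03 0.06 house+wall 938 [[-0.0333, -0.1188, 0.0306], [0.0343, -0.0191, 0.0594]]
0.06 0.083 stop 271 [[-0.0093, 0.0727, 0.0611], [0.0084, 0.1039, 0.0829]]
0.06 0.083 house+wall 989 [[-0.0223, -0.0754, 0.0608], [0.022, -0.0163, 0.0829]]
0.083 0.1 stop 863 [[-0.0077, 0.0702, 0.0832], [0.0074, 0.1019, 0.0867]]
0.083 0.1 house+wall 1798 [[-0.0243, -0.0781, 0.0832], [0.0209, -0.0185, 0.0995]]
0.1 0.13 house+wall 1321 [[-0.0245, -0.0379, 0.1003], [0.0204, -0.0259, 0.1178]]
rack xy -0.0005636836781394575 0.08805036404111195 0.18543499743626893
```

View pics/w17.png

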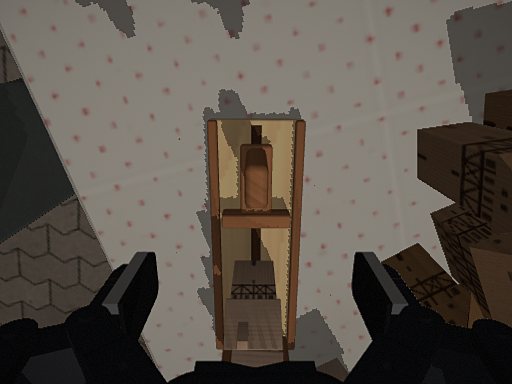

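The house stands square at about rack y -0.035, and the stop grip at (256,178) is under the tool. I descend and pinch it.

```bash
python3 -m handwheel '[0,0,0,0.03,0,0,0, 0,0,0,0.04,0,0,0, 0,0,0,0.04,0,0,0, 0,0,0,0.026,0,0,0, 0.5,0,0,0,0,0,0, 1,0,0,0,0,0,0, 1,0,0,0,0,0,0, 1,0,0,0,0,0,0]' 40
python3 -m handwheel '[1,0,0,0,0,0,0, 1,0,0,0,0,0,0]'
```

```text
t: 20.6
ee_pos: [0.521, -0.0636, 0.0513]
tcp_rot: [0.795, 0.607, 0.001, 0.001]
wrist_force: [-0.4, -1.4, -0.2]
grip_width: 0.33
t: 20.8
ee_pos: [0.5211, -0.0635, 0.051]
tcp_rot: [0.795, 0.607, 0.001, 0.001]
wrist_force: [2.5, -1.4, 7.2]
grip_width: 0.209
```

```bash
python3 -m handwheel '[1,-0.004,0,0,0,0,0, 1,-0.007,0,0,0,0,0, 1,-0.007,0,0,0,0,0, 1,-0.007,0,0,0,0,0, 1,-0.007,0,0,0,0,0, 1,-0.006,0,0,0,0,0, 1,-0.004,0,0,0,0,0, 1,0,0,0,0,0,0]'
python3 look.py w18; python3 fit.py w18.npz
```

```text
t: 21.6
ee_pos: [0.5099, -0.1043, 0.0511]
tcp_rot: [0.795, 0.607, 0.0, 0.001]
wrist_force: [1.4, -1.9, 7.4]
grip_width: 0.205
21.6 [ 0.5099 -0.1043  0.0511] [0.795 0.607 0.    0.001] [ 1.4 -1.9  7.4] 0.20474044805816388
table z -0.0009311087425600689
n 30020
(array([ 0.55968726, -0.11196973]), (145.35302734375, 218.049560546875), 62.295658111572266)
width 0.17357137944536027 len 0.1703928238800731 ang y 79.75
centre [ 0.55197541 -0.11139594]
0.03 0.06 house+wall 2892 [[-0.0638, -0.0922, 0.0308], [0.0922, -0.062, 0.0542]]
0.06 0.083 house+wall 123 [[-0.0526, -0.0141, 0.0807], [-0.0344, -0.0002, 0.083]]
0.083 0.1 house+wall 1948 [[-0.0543, -0.0161, 0.0834], [-0.0326, -0.0002, 0.0974]]
0.1 0.13 house+wall 4001 [[-0.0868, -0.0146, 0.1024], [-0.0007, -0.0003, 0.1213]]
```

View pics/w18.png

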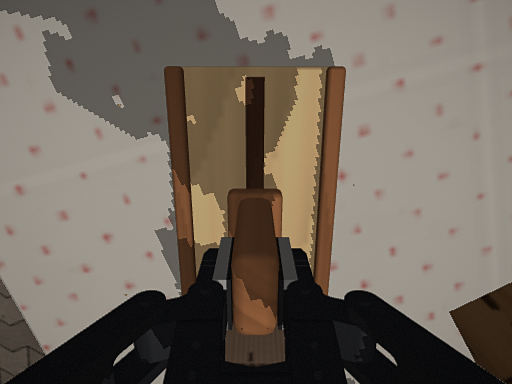

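The stop has moved 42 mm, to about 0.053. I go on slowly to contact.

```bash
python3 -m handwheel '[1,-0.002,0,0,0,0,0, 1,-0.002,0,0,0,0,0, 1,-0.002,0,0,0,0,0, 1,-0.002,0,0,0,0,0, 1,-0.002,0,0,0,0,0, 1,0,0,0,0,0,0]'
python3 -m handwheel '[1,-0.002,0,0,0,0,0, 1,-0.002,0,0,0,0,0, 1,0,0,0,0,0,0]'
python3 -m handwheel '[1,-0.0015,0,0,0,0,0, 1,-0.0015,0,0,0,0,0, 1,0,0,0,0,0,0]'
```

```text
t: 22.25
ee_pos: [0.5073, -0.1136, 0.051]
tcp_rot: [0.795, 0.607, 0.001, 0.001]
wrist_force: [1.7, -0.3, 7.3]
grip_width: 0.203
t: 22.55
ee_pos: [0.5063, -0.1175, 0.051]
tcp_rot: [0.795, 0.607, 0.001, 0.001]
wrist_force: [1.4, -0.6, 7.5]
grip_width: 0.207
t: 22.85
ee_pos: [0.5055, -0.1203, 0.0511]
tcp_rot: [0.795, 0.607, 0.001, 0.001]
wrist_force: [1.5, 0.3, 8.7]
grip_width: 0.204
```

```bash
python3 -m handwheel '[1,-0.001,0,0,0,0,0, 1,-0.001,0,0,0,0,0, 1,0,0,0,0,0,0]'
python3 -m handwheel '[1,-0.001,0,0,0,0,0, 1,0,0,0,0,0,0]'
python3 - <<'E'
from rig import *
import cv2,numpy as np
for n in("side","scene"):
    d=get_image(n);np.savez(n+"2.npz",**d)
    im=d["image"][130:250,240:400] if n=="side" else d["image"][150:270,210:370]
    cv2.imwrite(f"pics/{n}2.png",cv2.resize(im,None,fx=4.5,fy=4.5,interpolation=2)[:,:,::-1])
E
```

```text
t: 23.15
ee_pos: [0.505, -0.1221, 0.051]
tcp_rot: [0.795, 0.607, 0.001, 0.001]
wrist_force: [2.2, 1.5, 7.6]
grip_width: 0.203
t: 23.35
ee_pos: [0.5048, -0.123, 0.051]
tcp_rot: [0.795, 0.607, 0.001, 0.001]
wrist_force: [2.6, 1.2, 7.8]
grip_width: 0.209
```

View pics/side2.png

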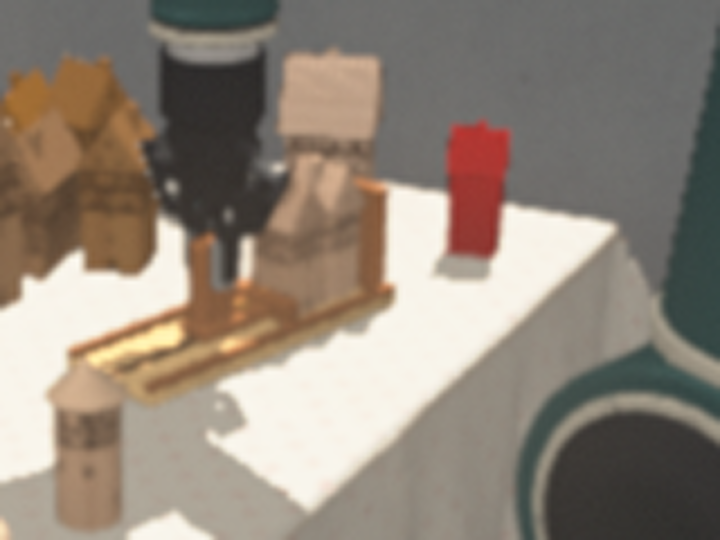

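View pics/scene2.png

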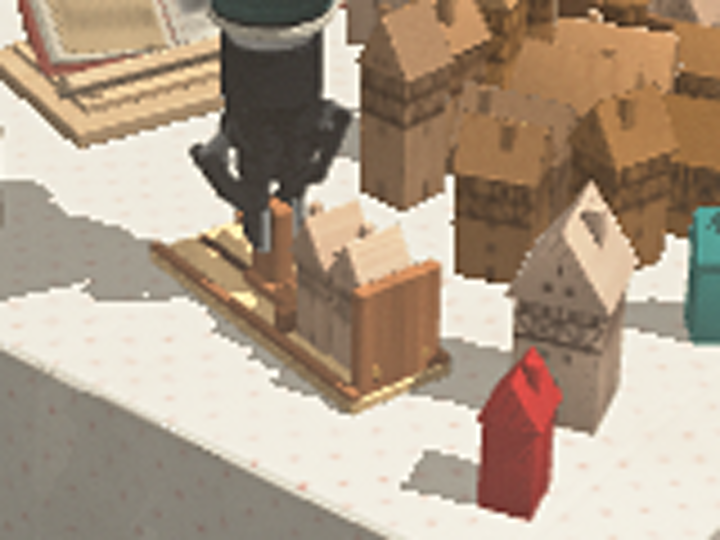

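Both houses stand upright side by side against the wall, and the stop is up to the second one at scene crop (285,310). One more small nudge to check it is snug, then release.

```bash
python3 -m handwheel '[1,-0.001,0,0,0,0,0, 1,0,0,0,0,0,0]'
python3 -m handwheel '[0.7,0,0,0,0,0,0, 0.5,0,0,0,0,0,0, 0.3,0,0,0,0,0,0, 0,0,0,0,0,0,0, 0,0,0,0,0,0,0, 0,0,0,-0.02,0,0,0, 0,0,0,-0.03,0,0,0, 0,0.01,0,-0.03,0,0,0]'
python3 -m handwheel '[0,0.02,0,-0.03,0,0,0, 0,0.03,0,-0.03,0,0,0, 0,0.03,0,-0.02,0,0,0, 0,0,0,0,0,0,0]'
python3 look.py w19
python3 - <<'E'
from h import *
d=np.load("w19.npz");q=cloud(d,d["E"]);p=q[np.isfinite(q).all(-1)]
a=np.radians(74.69);ey=np.array([np.cos(a),np.sin(a)]);ex=np.array([ey[1],-ey[0]])
v=p[:,:2]-np.array([.4976,-.148]);L=np.c_[v@ex,v@ey,p[:,2]]
L=L[(abs(L[:,0])<.05)&(abs(L[:,1])<.14)]
np.set_printoptions(suppress=True)
for nm,m in(("grip",(L[:,2]>.04)&(L[:,2]<.088)&(L[:,1]>0)&(abs(L[:,0])<.015)),("roof",(L[:,2]>.098)&(L[:,2]<.125)),("ridge1",(L[:,2]>.106)&(L[:,2]<.125)&(L[:,1]>-.075)),("ridge2",(L[:,2]>.106)&(L[:,2]<.125)&(L[:,1]<-.075)),("facetop",(L[:,2]>.025)&(L[:,2]<.034)&(abs(L[:,0])>.018)&(abs(L[:,0])<.032)&(L[:,1]>-.06))):
    k=L[m]
    if len(k)>3: print(nm,len(k),np.percentile(k,[2,50,98],axis=0).round(4).tolist(),np.round(cv2.minAreaRect((k[:,:2]*1000).astype(np.float32))[2],1))
E
```

```text
t: 23.65
ee_pos: [0.5045, -0.124, 0.051]
tcp_rot: [0.795, 0.607, 0.001, 0.001]
wrist_force: [1.8, 1.6, 7.3]
grip_width: 0.204
t: 24.45
ee_pos: [0.5058, -0.1147, 0.1302]
tcp_rot: [0.795, 0.606, -0.001, -0.001]
wrist_force: [0.1, -0.0, 0.3]
grip_width: 1.002
t: 24.85
ee_pos: [0.5288, -0.0348, 0.2128]
tcp_rot: [0.794, 0.608, 0.002, 0.001]
wrist_force: [-0.0, 0.2, -0.5]
grip_width: 1.0
24.85 [ 0.5288 -0.0348  0.2128] [0.794 0.608 0.002 0.001] [-0.   0.2 -0.5] 1.0000218225024484
grip 996 [[-0.0082, 0.0104, 0.0426], [0.0001, 0.0375, 0.0837], [0.0084, 0.0433, 0.0864]] 89.1
roof 1119 [[-0.0246, -0.0487, 0.0984], [-0.0016, -0.0434, 0.1071], [0.0202, -0.0371, 0.118]] 89.8
ridge1 634 [[-0.0243, -0.049, 0.1062], [-0.0034, -0.0456, 0.1108], [0.0202, -0.0368, 0.1183]] 89.8
facetop 321 [[-0.031, -0.036, 0.0258], [-0.0186, -0.0269, 0.0285], [0.0316, -0.0207, 0.0311]] 89.8
```

View pics/w19.png

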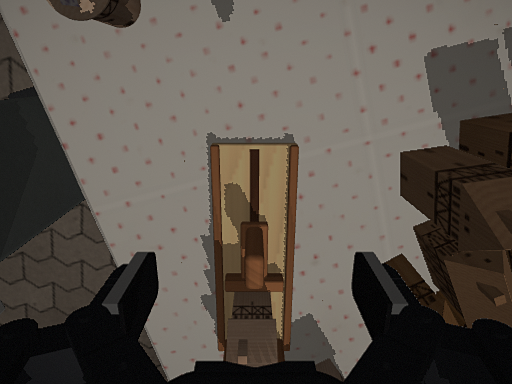

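Grip centre is at about rack y 0.027 (joint about 0.073) and the house is square and upright. A last look from outside at the twin.

Run:
```python
from rig import *
from h import *
a=np.radians(74.69);ey=np.array([np.cos(a),np.sin(a)]);ex=np.array([ey[1],-ey[0]])
T=[]
for n in("side","scene"):
    d=get_image(n)
    im=d["image"][130:250,240:400] if n=="side" else d["image"][150:270,210:370]
    T.append(cv2.resize(im,None,fx=2.5,fy=4,interpolation=2)[:,:,::-1])
    q=cloud(d);p=q[np.isfinite(q).all(-1)];v=p[:,:2]-np.array([.4976,-.148]);L=np.c_[v@ex,v@ey,p[:,2]]
    L=L[(abs(L[:,0])<.04)&(L[:,1]>-.125)&(L[:,1]<.0)&(L[:,2]>.098)&(L[:,2]<.125)]
    h,e=np.histogram(L[:,1],np.arange(-.12,.001,.006));print(n,[(round(float(x)*1000),int(c),round(float(L[(L[:,1]>=x)&(L[:,1]<x+.006),2].max())*1000) if c else 0) for x,c in zip(e,h)])
cv2.imwrite("pics/fin.png",np.hstack(T))
```

```text
side [(-120, 0, 0), (-114, 0, 0), (-108, 0, 0), (-102, 6, 109), (-96, 15, 115), (-90, 35, 117), (-84, 14, 120), (-78, 1, 114), (-72, 0, 0), (-66, 0, 0), (-60, 3, 105), (-54, 11, 114), (-48, 31, 115), (-42, 25, 120), (-36, 8, 102), (-30, 0, 0), (-24, 0, 0), (-18, 0, 0), (-12, 0, 0), (-6, 0, 0)]
scene [(-120, 0, 0), (-114, 3, 103), (-108, 23, 111), (-102, 48, 116), (-96, 20, 118), (-90, 9, 119), (-84, 0, 0), (-78, 0, 0), (-72, 1, 106), (-66, 13, 109), (-60, 40, 117), (-54, 30, 117), (-48, 10, 121), (-42, 6, 116), (-36, 0, 0), (-30, 0, 0), (-24, 0, 0), (-18, 0, 0), (-12, 0, 0), (-6, 0, 0)]
```

View pics/fin.png

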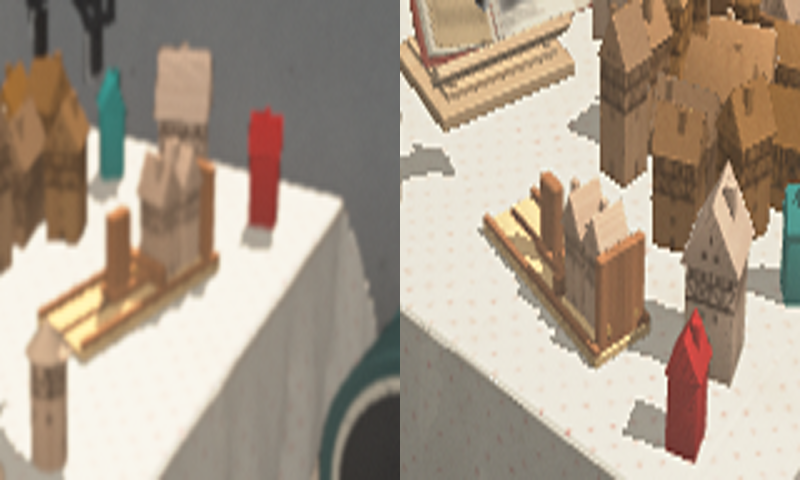

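```bash
python3 -c "
from rig import *
print(job_done())"
```

```text
the job is handed in; nothing more can be done
None
```

Both houses are packed against the end wall and the stop is pushed up snug. I handed the job in at about 25 s of the 48 s allowed; no verdict was reported.

**What I did:** The loose house stood with its far gable under a book on a stand, so a straight-down grip on the gables was blocked. I gripped it across the eaves with the tool tilted 45° and stood it on clear table. Then I gripped the gables from above and set it on the rack's board in light contact (about 4 N). I pinched the stop's grip, pushed it up about 62 mm, let go and backed off.

**Last checks:**
- **Houses:** Both stand upright and look square to the rack, with the ridges about 43 mm apart, which is one house width. The loose house is at about rack y -0.050 and the twin at about -0.092.
- **Stop:** It reads about 0.073, estimated from where its grip sits in the wrist picture.
- **Arm:** It touches nothing, and the wrist force reads near zero.

**Disagreements:**
- The side and scene cameras differ by about 10 mm on the ridge positions along the row, because each mostly sees one roof slope. I took the average, which agrees with the wrist view of the loose house.
- The push force rose by only 1 to 3 N at the end. I judged "snug" from the travel and the pictures rather than from the force.

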